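Nip a bridge blank in the cam clamp and hold the cam at full lift

TASK

Clamp the dark bridge blank that lies across the clamping board so that I can scribe its saddle line: with the cam lever still lying down, slide the clamp's movable jaw along its bar until the blank is nipped between the two cork faces, then swing the lever up to the cam's highest lift, where it stands straight up from the bar. The cam has no lock and springs back, so finish while still holding the lever there with the blank squeezed tight and lying flat on its bearers, and leave the other things on the bench where they are.

Things in the scene. Friction and masses are not known exactly. Their poses are not given: they have to be found in the camera images.
- clamp_board: Fixed plywood board, 300x170x16 mm, with two wooden bearers (tops 60 mm up, for the blank) and a wooden cam clamp standing on it, jaws up. Origin: centre of the underside. x runs along the clamp bar from the fixed jaw (at x = -0.12) to the bar's free end; y across, z up. Bar top 42 mm up; jaws 22 mm wide, centred on y = 0, top 112 mm up.
- clamp: The cam clamp (bar, both jaws, lever), mounted on the board. Frame: origin on the board's x = 0, 74 mm above the board's origin; use the board's frame, pivot and joints to aim.
- clamp_jaw (a joint): Movable jaw on its bar, m. Grows along the board's +x, away from the fixed jaw; -0.02 to 0.09. Gap between the cork faces, lever down = 30 mm + this value, so it nips the 32 mm wide blank at about 0.002. Stiff: about 14 N moves it, along the bar; it stays where it is left.
- clamp_cam (a joint): Cam lever, rad. 0: lying down, pointing along the board's +x. Grows as it swings up; 1.57: straight up, cam lift highest (5 mm); beyond that the lift falls again; stop at 2.1. A spring returns it to 0 when let go: 0.07 N m at 0, 0.3 N m when upright.
- cam_pivot (a point): Point on the lever's pivot axis, mid-width, 121 mm above the bench. The axis is level and lies across the bar (board's y). Moves with the jaw.
- lever_knob: Turning grip near the lever's free end: two dark round wooden knobs, 19 mm across, one on each side of the lever, on a pin across it (board's y); 31 mm wide over both outer faces. It revolves freely on that pin. Origin: its centre, 68 mm from the pivot; lying down it is 2 mm above the pivot's height. Free space all round: the bar is 70 mm below.
- blank: Loose flat dark rosewood bridge blank, 185 mm long, 32 mm wide, 12 mm thick, about 0.09 kg. Origin: centre of the underside; its long edges are turned 0.21 rad (clockwise from above) from its own y axis. It lies across the two bearers, between the jaws, its length across the bar.
- pad: Cork-faced pad on the movable jaw, 10x52x21 mm, spring-backed (1.8 N per mm, 6 mm travel); the cam pushes it toward the fixed jaw.
- fixed_face: Cork face glued on the fixed jaw, 3 mm thick, at board x = -0.1025.
- pencil: Red pencil, 142 mm long, lying on the board beside the bar. Leave alone.
- nut_blank: Small pale bone bar, 54x9x10 mm, lying on the board beside the bar. Leave alone.
- try_square: Try square, 97x140x17 mm, left of the board. Leave alone.
- tape_measure: Yellow tape measure, 51x89x64 mm, left of the board. Leave alone.
- sanding_block: Cork sanding block, 89x124x29 mm, right of the board. Leave alone.
- second_clamp: A second cam clamp, lying flat behind the board, 266x126x23 mm. Leave alone.
- cedar_block: Cedar offcut, 56x80x40 mm, behind the board. Leave alone.

How it is judged:
By the outcome, as a careful person would: the job done as asked, in the order asked, and still so for the second after the job is handed in, while the arm keeps its last pose, push and grip.
It also fails if it takes over 40 s, if anything falls off the work surface, if the arm or the gripper's body presses on something with over 40 N, if the wrist force passes 120 N, or if a joint passes its speed limit or range.

ROBOT

A 6-joint arm with a two-finger parallel gripper is mounted at the origin on a cart in front of the work surface, level with it; the furniture and walls round the work are solid. World frame = base frame: x ahead of the robot, y to its left, z up, the work surface at z = 0. Lengths are in m, angles in rad, forces in N, time in s.
With the tool pointing down it reaches from about 0.35 to 0.975 m from the base axis. Payload 4.9 kg.
Tool frame: the origin (TCP) lies midway between the tips of the shut fingers; the grasp point (between the pads) lies 19 mm behind it; z points along the fingers, y is the line along which they close (so a half turn about z gives the same grasp; the last joint's range is limited). The gripper opens to 85 mm and grips with 20 to 120 N. Pads are 22 mm wide; open, the fingers measure 114 mm over their backs; the gripper's body (76 mm by 85 mm) begins 54 mm behind the grasp point. The pads swing forward as they close: fully open they stand 13 mm farther back than shut.
Start: joints at [1.084, 0.053, 1.613, -0, 1.476, -0.119], TCP at [0.225, 0.583, 0.231] pointing down, gripper open.
Joint ranges: [-3.01, 3.01], [-1.01, 2.22], [0.06, 2.58], [-1.02, 4.17], [0.09, 2.62], [-3.14, 3.14]. Speed limits (rad/s): [2.57, 2.57, 3.14, 3.14, 3.14, 3.14].

INTERFACE

Orientations are given as a unit quaternion [w, x, y, z].
In Python, from plant import * gives the robot as it stands.
- The arm moves only by the tool jog_arm, never from a script. Its argument "targets" is a list of rows, each a list of 3 entries, a list of its own where there are three numbers: the shift along the tool's x, y, z in units of 25 mm (1.0 is 25 mm), then the turn, a rotation vector about the tool's x, y, z in units of 8 degrees (1.0 is 8 degrees), then the opening in per cent of the stroke, from 0 (shut) to 100 (fully open). A call has 1 to 8 rows; each row is the pose to reach, as a shift and turn from the pose commanded when the call began, along the tool's axes at that moment; what a row does not reach only later rows make up. A row lasts 1/8 s, in which the tool goes at most 62.5 mm and 10.7 degrees, less where a joint would pass 70% of its speed; a pose out of reach is approached as far as the arm can. A call with a gripper value outside its range is refused whole. The fingers move at their own pace and stop on an object; the grip force is fixed at half the most. Time passes only in rows, so rows that repeat a pose let the fingers close. It gives the time, the measured TCP pose, the force, the opening and the grip force at its end, in the units of the state.
- state(): the state, without advancing time (a new reading comes with each control period).
- grab_frame(name): name is "scene" or "top" or "wrist"; returns (picture, depth): 480x640x3 uint8, red, green, blue; 480x640 float32, m along the optical axis (not along the pixel's ray), 0 where there is no reading.
- camera_params(name): a dict with "fovy" (degrees; the focal length in pixels is half the picture's height over the tangent of half this angle, whatever the lens; pixels are square), "cx", "cy" (the principal point, pixels), "rvec" (rotation vector, rad) and "tvec" (3), from world to camera coordinates, as OpenCV has them; the wrist camera has in their place "hand_eye" (4x4, takes a point from camera to tool coordinates, whose origin is the TCP and whose axes are the flange's). Camera axes: x right, y down, z forward; pixel columns grow to the right and rows downward; lengths in m; the calibration is good to about 2 mm. A picture is of the moment at which its call begins: read the wrist's pose just before it. camera_params takes no time and is no camera call.
- job_done(): hands the job in; it is judged then, once.
The state is a dict: "time": time; "joint_pos": joint angles; "joint_vel": joint speeds; "joint_efforts": joint torques, N m; "tool_pos": TCP position; "tool_rot": TCP orientation; "contact_force": force on the tool from outside, world axes, zero at the start; "ft_torque": the same for the moment, N m; "gripper_width": opening from 0.0 (shut) to 1.0 (fully open); "grasp_force": force on a finger pad.
Only numpy, scipy, OpenCV 4.12 (cv2) and the standard library are available. Lean on these libraries where they do the work, as an engineer would, in place of code of your own. Each camera call takes 0.05 s, during which the arm holds its last target. There are 200 camera calls.

## Working session

There is one attempt and no reset: what is moved stays moved. The work goes in short steps, Python scripts to look and compute and a tool call to move; the robot and the scene stay as the last step left them, time stands still between calls to the robot, and variables do not carry over. Pictures are saved under pics/ and viewed, at most 10 in all, crops included, and the job is handed in when it is done.

Besides the shell and the picture viewer there is one more tool, called after "Request:" as name(argument=value, ...) on one line, values as JSON. jog_arm: Moves the arm, as the interface text tells. Its arguments: {"type":"object","properties":{"targets":{"type":"array"}},"required":["targets"]}

```bash
ls; mkdir -p pics; python3 - <<'E'
from plant import *
import cv2,numpy as np
s=state();print(s)
for n in("top","scene"):
    p,d=grab_frame(n);np.savez(f"pics/{n}0.npz",p=p,d=d);cv2.imwrite(f"pics/{n}0.png",p[:,:,::-1]);print(n,camera_params(n))
print(camera_params("wrist"))
E
```

```text
pics
{'time': 0.0, 'joint_pos': array([ 1.08399153e+00,  5.33796293e-02,  1.61433048e+00, -2.14936106e-05,
        1.47599810e+00, -1.18981124e-01]), 'joint_vel': array([ 0.0018592 , -0.00166513, -0.00054237,  0.00041135, -0.00059444,
       -0.00138277]), 'joint_efforts': array([ 2.38701623e-04, -3.93666637e+01, -3.70184469e+01,  5.51233597e-05,
        6.80884783e-03, -2.90797334e-05]), 'tool_pos': array([0.22443406, 0.58262841, 0.23002712]), 'tool_rot': array([-3.05306093e-04,  1.82875716e-01,  9.83135471e-01, -1.01281526e-03]), 'contact_force': array([ 0.40337436, -0.24127009, -0.70210414]), 'ft_torque': array([-0.04357522, -0.06174074,  0.00096952]), 'grasp_force': 0.0, 'gripper_width': 1.0038939231206543}
top {'fovy': 43.97744640630084, 'cx': 318.5686625241038, 'cy': 231.9663926436143, 'rvec': array([ 2.12102181, -2.14567426,  0.16036025]), 'tvec': array([-0.00508459,  0.61142022,  1.50480405])}
scene {'fovy': 55.55058864893855, 'cx': 311.9957411351579, 'cy': 230.047875849551, 'rvec': array([ 2.17305247, -1.27276488,  0.42994199]), 'tvec': array([-0.32122517,  0.4776804 ,  0.783961  ])}
{'fovy': 58.131197338759016, 'cx': 315.8805361017299, 'cy': 245.396166627105, 'hand_eye': array([[ 1.43237230e-03, -9.50857375e-01, -3.09625906e-01,
         7.92642208e-02],
       [ 9.99998782e-01,  1.55387197e-03, -1.45789028e-04,
         2.46626789e-04],
       [ 6.19743588e-04, -3.09625320e-01,  9.50858442e-01,
        -1.41453460e-01],
       [ 0.00000000e+00,  0.00000000e+00,  0.00000000e+00,
         1.00000000e+00]])}
```

View pics/top0.png

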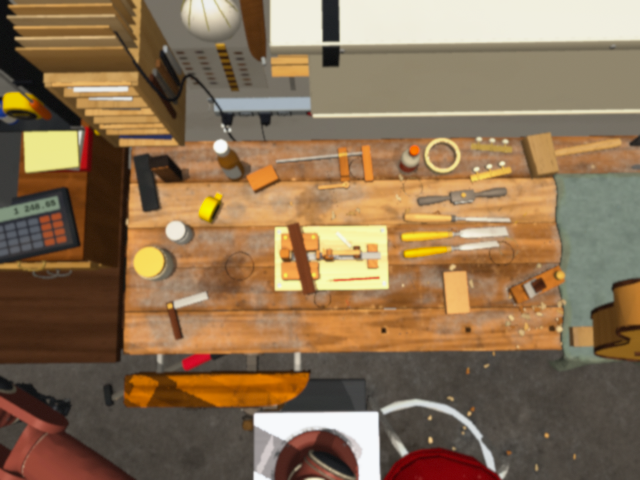

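View pics/scene0.png

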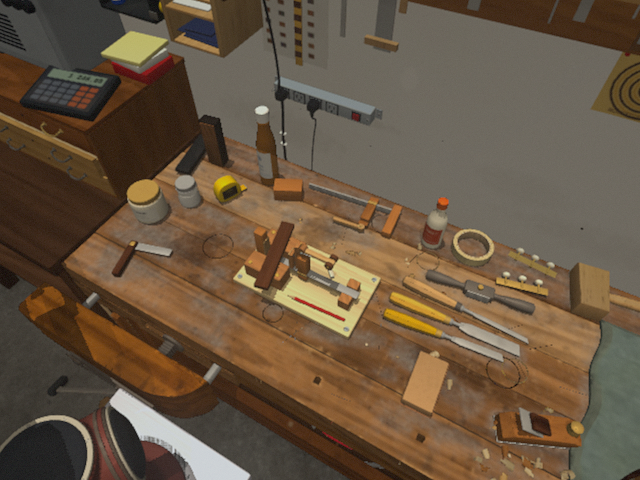

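The top view shows the board at px (275–388, 227–290). The blank crosses it at about (300,257), and the lever knob is near (352,255). Next I measure the board and zoom in.

```bash
cat > h.py <<'E'
import numpy as np,cv2
from scipy.spatial.transform import Rotation as R
from plant import *
def tool(s): 
    q=s["tool_rot"];T=np.eye(4);T[:3,:3]=R.from_quat([q[1],q[2],q[3],q[0]]).as_matrix();T[:3,3]=s["tool_pos"];return T
def cam(n,s=None):
    c=camera_params(n);f=240/np.tan(np.radians(c["fovy"]/2))
    if n=="wrist": W=tool(s)@c["hand_eye"]
    else:
        M=np.eye(4);M[:3,:3]=cv2.Rodrigues(c["rvec"])[0];M[:3,3]=c["tvec"];W=np.linalg.inv(M)
    return f,c["cx"],c["cy"],W
def ray(C,u,v):
    f,cx,cy,W=C;return W[:3,3],W[:3,:3]@np.array([(u-cx)/f,(v-cy)/f,1])
def onz(C,u,v,z):
    o,d=ray(C,u,v);return o+d*(z-o[2])/d[2]
def proj(C,P):
    f,cx,cy,W=C;p=np.linalg.inv(W)@np.append(P,1);return np.array([cx+f*p[0]/p[2],cy+f*p[1]/p[2]])
def pt(C,d,u,v):
    o,r=ray(C,u,v);return o+r*d[int(v),int(u)]
E
python3 - <<'E'
from h import *
z=np.load("pics/top0.npz");p=z["p"];C=cam("top")
h=cv2.cvtColor(p,cv2.COLOR_RGB2HSV)
m=((h[:,:,0]>20)&(h[:,:,0]<35)&(h[:,:,1]>40)&(h[:,:,2]>190)).astype(np.uint8);m[:215]=0;m[300:]=0;m[:,:265]=0;m[:,398:]=0
c=np.vstack(cv2.findContours(m,0,1)[0]);r=cv2.minAreaRect(c);b=cv2.boxPoints(r)
P=np.array([onz(C,u,v,.016) for u,v in b]);print(r,b,P,P.mean(0),[np.linalg.norm(P[i]-P[i-1]) for i in range(4)])
cv2.imwrite("pics/topc.png",cv2.resize(p[220:300,265:400,::-1],None,fx=5.9,fy=5.9,interpolation=cv2.INTER_CUBIC))
E
```

```text
((330.9870300292969, 257.4564208984375), (64.282470703125, 113.70360565185547), 89.2838363647461) [[273.73795 226.02829]
 [387.43265 224.60709]
 [388.2361  288.88455]
 [274.5414  290.30576]] [[ 0.63424664  0.10799611  0.016     ]
 [ 0.6342814  -0.19608708  0.016     ]
 [ 0.46295284 -0.19320555  0.016     ]
 [ 0.4626254   0.10564832  0.016     ]] [ 0.54852657 -0.04391205  0.016     ] [np.float64(0.17163730156466794), np.float64(0.3040831872061628), np.float64(0.17135279530300998), np.float64(0.2988540555419287)]
```

View pics/topc.png

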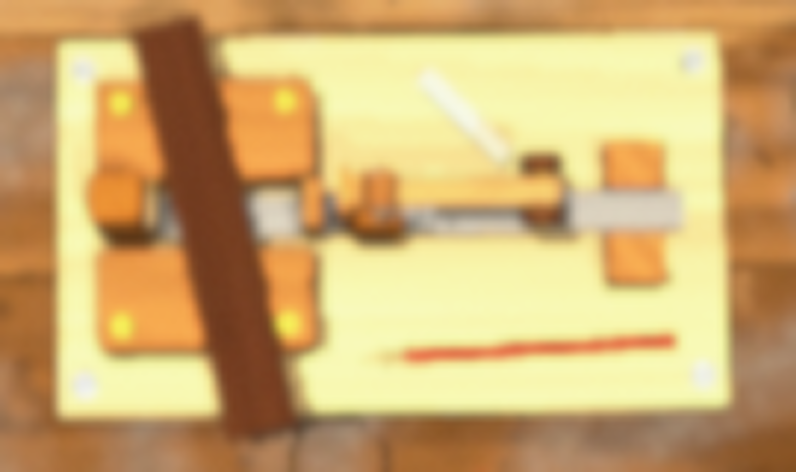

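Request:
jog_arm(targets=[[[-2, -1.8, -1], [0, 0, 0.8], 100], [[-4, -3.6, -2], [0, 0, 1.6], 100], [[-6, -5.4, -3], [0, 0, 2.4], 100], [[-8, -7.2, -3.6], [0, 0, 3.2], 100], [[-9.7, -8.9, -3.6], [0, 0, 4], 100], [[-11.4, -10.5, -3.6], [0, 0, 4.8], 100], [[-13.2, -12.1, -3.6], [0, 0, 5.6], 100], [[-15, -13.7, -3.6], [0, 0, 6.4], 100]])

```text
time: 1.1
tool_pos: [0.4418, 0.1465, 0.3211]
tool_rot: [0.0, 0.591, 0.807, 0.0]
contact_force: [0.1, 0.0, -0.0]
gripper_width: 1.003
grasp_force: 0.0
```

Request:
jog_arm(targets=[[[-2, 0.3, 0], [0, 0, 0.5], 100], [[-4, 0.6, 0], [0, 0, 1], 100], [[-6, 0.9, 0], [0, 0, 1.5], 100], [[-8, 1.2, 0], [0, 0, 2], 100], [[-9.6, 1.5, 0], [0, 0, 2.2], 100], [[-9.6, 1.5, 0], [0, 0, 2.2], 100]])

```text
time: 1.85
tool_pos: [0.5505, -0.0709, 0.32]
tool_rot: [-0.001, 0.708, 0.707, -0.001]
contact_force: [0.8, -0.2, 0.2]
gripper_width: 1.0
grasp_force: 0.0
```

```bash
python3 - <<'E'
from h import *
s=state();p,d=grab_frame("wrist");print(s["tool_pos"],s["tool_rot"])
np.savez("pics/w1.npz",p=p,d=d,T=tool(s));cv2.imwrite("pics/w1.png",p[:,:,::-1])
C=cam("top");print(onz(C,356.7,252.2,.123))
E
```

```text
[ 0.55048011 -0.07092281  0.32000316] [-8.99760197e-04  7.07565822e-01  7.06646569e-01 -6.52121084e-04]
[ 0.54751536 -0.10658086  0.123     ]
```

View pics/w1.png

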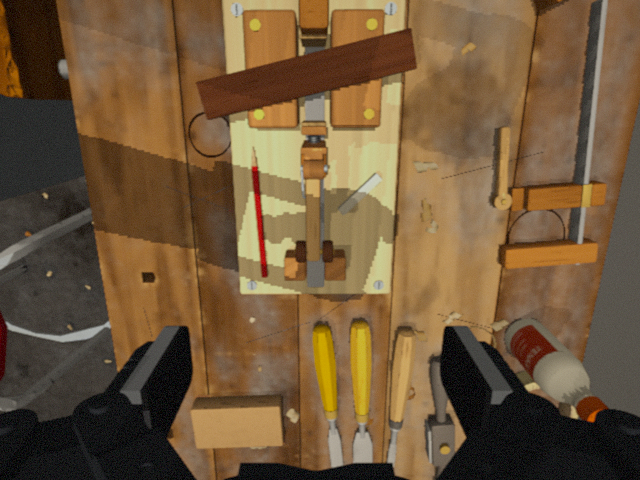

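The wrist view looks from above with board +x pointing down the picture. The lever runs from the pivot near (314,150) to the knobs at (300,250) and (328,250). The skewed blank crosses at y≈75, the pad is at about (314,130), and the fixed jaw is at the top (314,20). Next I measure these points.

```bash
python3 - <<'E'
from h import *
z=np.load("pics/w1.npz");p=z["p"];d=z["d"];s=None
c=camera_params("wrist");C=(240/np.tan(np.radians(c["fovy"]/2)),c["cx"],c["cy"],z["T"]@c["hand_eye"])
for v in list(range(20,50,3))+list(range(85,262,4)):
    print(v,*(np.round(pt(C,d,u,v),4)[1:] for u in(308,314,320)))
print("knob row")
for v in(246,250,254):
  for u in range(288,342,3): print(v,u,np.round(pt(C,d,u,v),4),p[v,u])
# board corners
h=cv2.cvtColor(p,cv2.COLOR_RGB2HSV)
b=[(239,294),(391,293)]
print([np.round(onz(C,u,v,.016),4) for u,v in b])
cv2.imwrite("pics/w1c.png",cv2.resize(p[0:300,220:420,::-1],None,fx=2,fy=2,interpolation=cv2.INTER_CUBIC))
m=((h[:,:,0]>20)&(h[:,:,0]<35)&(h[:,:,1]>30)&(h[:,:,2]>150)).astype(np.uint8)
for v in(150,180,200,220,240,270,285):
  x=np.where(m[v,210:420])[0]+210; print(v,x.min(),x.max(),onz(C,x.min(),v,.016)[:2],onz(C,x.max(),v,.016)[:2])
E
```

```text
20 [0.0663 0.1175] [0.0663 0.1176] [0.0664 0.1169]
23 [0.0643 0.1181] [0.0643 0.118 ] [0.0643 0.1182]
26 [0.0625 0.1174] [0.0625 0.1175] [0.0625 0.1175]
29 [0.0608 0.1154] [0.0608 0.1158] [0.0608 0.1157]
32 [0.0605 0.1041] [0.0607 0.103 ] [0.0605 0.1043]
35 [0.06   0.0933] [0.0598 0.0943] [0.0599 0.094 ]
38 [0.0577 0.0947] [0.0579 0.093 ] [0.0576 0.0953]
41 [0.0577 0.0783] [0.0575 0.0793] [0.0576 0.0789]
44 [0.0575 0.0616] [0.0575 0.0621] [0.0575 0.062 ]
47 [0.0577 0.0401] [0.0575 0.0414] [0.0577 0.0402]
85 [0.0246 0.0712] [0.0246 0.0707] [0.0246 0.0706]
89 [0.0213 0.0726] [0.0214 0.0713] [0.0214 0.0707]
93 [0.0182 0.0714] [0.0182 0.0701] [0.019  0.0393]
97 [0.0155 0.0402] [0.0155 0.0403] [0.0155 0.0401]
101 [0.012  0.0426] [0.012  0.0408] [0.012  0.0403]
105 [0.0085 0.0402] [0.0085 0.0414] [0.0085 0.0409]
109 [0.0049 0.0404] [0.0049 0.0392] [0.0049 0.0393]
113 [0.0014 0.0405] [0.0014 0.0409] [0.0014 0.0399]
117 [-0.0022  0.0397] [-0.0022  0.0404] [-0.0022  0.0402]
121 [-0.0049  0.0677] [-0.0048  0.0696] [-0.0048  0.0688]
125 [-0.0071  0.0944] [-0.007   0.0968] [-0.0071  0.0953]
129 
[... 4277 characters left out ...]
254 330 [ 0.5618 -0.1061  0.1317] [71 41 20]
254 333 [ 0.5683 -0.1401  0.0337] [75 58 19]
254 336 [ 0.5714 -0.14    0.0341] [72 47 30]
254 339 [ 0.5745 -0.1397  0.035 ] [71 44 20]
[array([ 0.4637, -0.194 ,  0.016 ]), array([ 0.6348, -0.1926,  0.016 ])]
150 232 396 [ 0.4653513  -0.03486955] [ 0.63134122 -0.03482758]
180 236 395 [ 0.46766522 -0.06530493] [ 0.63205603 -0.0652497 ]
200 239 394 [ 0.46961375 -0.0863331 ] [ 0.63220041 -0.08626914]
220 238 384 [ 0.46736017 -0.10798411] [ 0.62277313 -0.10791377]
240 238 383 [ 0.46611989 -0.13028396] [ 0.62278269 -0.13020351]
270 242 390 [ 0.46861116 -0.16501378] [ 0.63218825 -0.16491425]
285 240 389 [ 0.4654258  -0.18298759] [ 0.63202581 -0.18287804]
```

View pics/w1c.png

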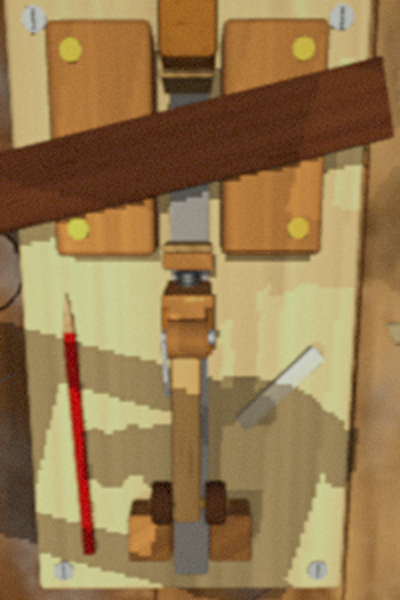

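The fixed face is at y = 0.0576 and the pad face at −0.005, so the gap is 62.6 mm and the jaw must slide about 30.6 mm. The knob is at about (0.548, −0.105, 0.123). I'll grip the knob over its two outer faces and use it for both the slide and the swing.

Request:
jog_arm(targets=[[[-0.5, -0.1, 2], [0, 0, 0], 100], [[-1, -0.1, 4], [0, 0, 0], 100], [[-1.36, -0.1, 6], [0, 0, 0], 100], [[-1.36, -0.1, 7.5], [0, 0, 0], 75], [[-1.36, -0.1, 8.3], [0, 0, 0], 60], [[-1.36, -0.1, 8.76], [0, 0, 0], 55], [[-1.36, -0.1, 8.76], [0, 0, 0], 55]])

```text
time: 2.78
tool_pos: [0.5481, -0.1025, 0.1026]
tool_rot: [0.0, 0.706, 0.708, 0.0]
contact_force: [0.8, -0.6, 0.4]
gripper_width: 0.547
grasp_force: 0.0
```

```bash
python3 - <<'E'
from h import *
s=state();p,d=grab_frame("wrist");print(s["tool_pos"],s["gripper_width"],s["contact_force"])
cv2.imwrite("pics/w2.png",p[:,:,::-1]);np.savez("pics/w2.npz",p=p,d=d,T=tool(s))
E
```

```text
[ 0.54807931 -0.10249023  0.10264528] 0.5473966390562196 [ 0.82747607 -0.57869507  0.4325378 ]
```

View pics/w2.png

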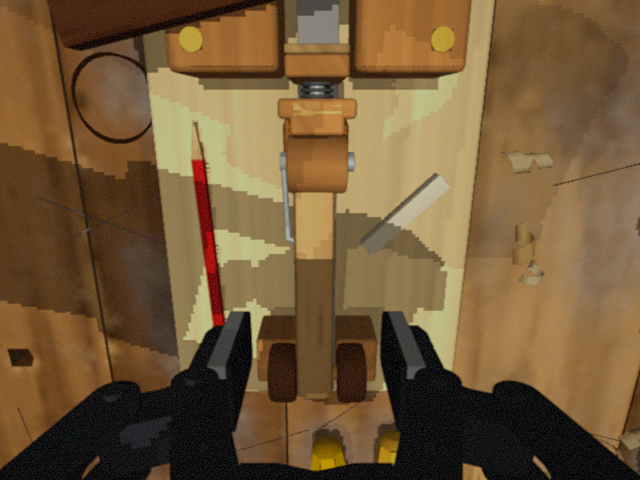

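The view shows the knobs at (284,373) and (351,373), centred between the fingers, whose inner edges are at 251 and 381. The pivot screw ends are near (283,162) and (351,161).

```bash
python3 - <<'E'
from h import *
z=np.load("pics/w2.npz");c=camera_params("wrist");C=(240/np.tan(np.radians(c["fovy"]/2)),c["cx"],c["cy"],z["T"]@c["hand_eye"])
for u,v in((283,162),(351,161),(268,373),(368,373),(318,373),(318,343),(318,403)): print(u,v,onz(C,u,v,.121))
print(state()["tool_pos"])
E
```

```text
283 162 [ 0.53866655 -0.03846836  0.121     ]
351 161 [ 0.5578376  -0.03811056  0.121     ]
268 373 [ 0.53235804 -0.10772786  0.121     ]
368 373 [ 0.56552637 -0.1076169   0.121     ]
318 373 [ 0.54893915 -0.10767239  0.121     ]
318 343 [ 0.54887359 -0.09637732  0.121     ]
318 403 [ 0.54900808 -0.11954715  0.121     ]
[ 0.54862774 -0.10275734  0.10350537]
```

Request:
jog_arm(targets=[[[0, 0, 0], [0, 0, 0], 30], [[0, 0, 0], [0, 0, 0], 20], [[0, 0, 0], [0, 0, 0], 20], [[0, 0, 0], [0, 0, 0], 20], [[0, 0, 0], [0, 0, 0], 20]])

```text
time: 3.45
tool_pos: [0.5487, -0.1033, 0.1038]
tool_rot: [0.001, 0.706, 0.708, 0.0]
contact_force: [-2.1, -0.7, 6.3]
gripper_width: 0.352
grasp_force: 61.3
```

Request:
jog_arm(targets=[[[0.15, 0, 0], [0, 0, 0], 20], [[0.3, 0, 0], [0, 0, 0], 20], [[0.45, 0, 0], [0, 0, 0], 20], [[0.6, 0, 0], [0, 0, 0], 20], [[0.75, 0, 0], [0, 0, 0], 20], [[0.9, 0, 0], [0, 0, 0], 20], [[1, 0, 0], [0, 0, 0], 20], [[1, 0, 0], [0, 0, 0], 20]])

```text
time: 4.45
tool_pos: [0.5487, -0.0822, 0.1043]
tool_rot: [0.004, 0.706, 0.708, -0.002]
contact_force: [-2.9, -13.1, 5.1]
gripper_width: 0.35
grasp_force: 61.3
```

```bash
cat > look.py <<'E'
import sys
from h import *
n=sys.argv[1];s=state();p,d=grab_frame("wrist");print(s["tool_pos"],s["gripper_width"],s["contact_force"])
cv2.imwrite(f"pics/{n}.png",p[:,:,::-1]);np.savez(f"pics/{n}.npz",p=p,d=d,T=tool(s))
C=cam("wrist",s)
for v in range(0,110,4): print(v,*(np.round(pt(C,d,u,v),4)[1:] for u in(305,316,327)),p[v,316])
E
python3 look.py w3
```

```text
[ 0.54872811 -0.08216384  0.1043099 ] 0.3502148002725469 [ -2.91829419 -13.10280166   5.08891032]
0 [0.0324 0.0715] [0.0327 0.0703] [0.0327 0.0704] [70 30  0]
4 [0.0314 0.07  ] [0.0312 0.0713] [0.0313 0.0709] [76 38 21]
8 [0.0298 0.0717] [0.03   0.0711] [0.0303 0.0695] [74 38 19]
12 [0.0288 0.0706] [0.0288 0.0706] [0.0287 0.071 ] [74 39 13]
16 [0.0275 0.0702] [0.0275 0.0706] [0.0274 0.071 ] [77 39 26]
20 [0.0262 0.0704] [0.0262 0.0703] [0.0261 0.0713] [76 43 19]
24 [0.0249 0.0704] [0.0248 0.0712] [0.0249 0.0703] [78 43 27]
28 [0.0235 0.0712] [0.0236 0.0706] [0.0235 0.071 ] [82 46 29]
32 [0.0221 0.0718] [0.0223 0.0701] [0.0221 0.0716] [75 35 12]
36 [0.0208 0.0711] [0.0208 0.0715] [0.0208 0.0717] [76 39 24]
40 [0.0196 0.0705] [0.0196 0.0704] [0.0197 0.0695] [75 34 21]
44 [0.0156 0.094 ] [0.0154 0.0954] [0.0156 0.0943] [141 107  61]
48 [0.0143 0.095 ] [0.0144 0.0946] [0.0144 0.0944] [153 118  70]
52 [0.0131 0.0953] [0.0131 0.0954] [0.0133 0.0936] [119  90  54]
56 [0.012  0.0949] [0.012  0.0953] [0.0122 0.0931] [166 109  53]
60 [0.0108 0.0953] [0.0108 0.0953] [0.0109 0.0946] [165 111  55]
64 [0.0096 0.0947] [0.0097 0.0946] [0.0096 0.0951] [160 107  48]
68 [0.0085 0.0937] [0.0085 0.0938] [0.0085 0.0944] [159 108  49]
72 [0.0073 0.0945] [0.0073 0.0945] [0.0073 0.0944] [160 107  53]
76 [0.006  0.0946] [0.006  0.0949] [0.0061 0.0949] [72 40  9]
80 [0.006  0.0674] [0.006  0.0678] [0.006  0.0683] [63 54 49]
84 [0.0038 0.0898] [0.0037 0.0912] [0.0038 0.0896] [61 59 57]
88 [0.0024 0.0927] [0.0025 0.0912] [0.0025 0.0892] [78 78 78]
92 [0.0017 0.062 ] [0.0013 0.0883] [0.0021 0.0408] [74 73 69]
96 [-0.0001  0.0909] [-0.0001  0.0932] [-0.      0.0903] [58 63 57]
100 [-0.0014  0.1307] [-0.0014  0.1316] [-0.0014  0.1296] [177 125  61]
104 [-0.0023  0.1301] [-0.0023  0.1304] [-0.0023  0.1301] [186 141  75]
108 [-0.0033  0.1307] [-0.0033  0.131 ] [-0.0033  0.1299] [189 144  76]
```

View pics/w3.png

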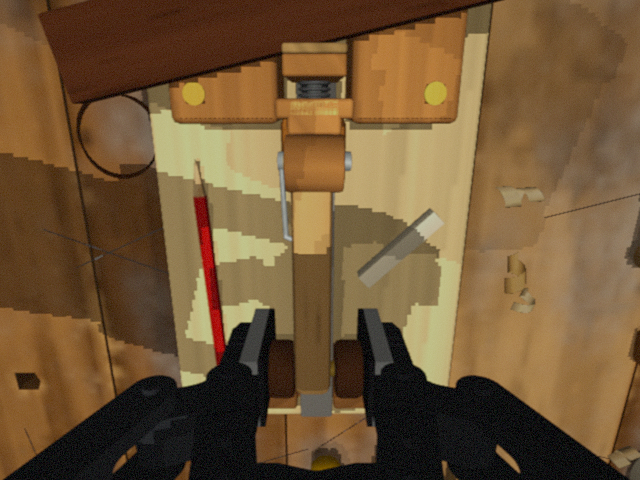

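The view shows the pad front at v≈43 (y≈0.016), just short of the blank. The knob is firmly gripped and about 9.5 mm of slide remains.

Request:
jog_arm(targets=[[[0.1, 0, 0], [0, 0, 0], 20], [[0.2, 0, 0], [0, 0, 0], 20], [[0.3, 0, 0], [0, 0, 0], 20], [[0.36, 0, 0], [0, 0, 0], 20], [[0.36, 0, 0], [0, 0, 0], 20]])

```text
time: 5.12
tool_pos: [0.5487, -0.0736, 0.1044]
tool_rot: [0.004, 0.706, 0.708, -0.003]
contact_force: [-3.4, -14.2, 5.6]
gripper_width: 0.351
grasp_force: 61.3
```

```bash
python3 look.py w4 | head -18; python3 - <<'E'
from h import *
p,d=grab_frame("top");cv2.imwrite("pics/top4.png",cv2.resize(p[220:300,265:400,::-1],None,fx=5.9,fy=5.9,interpolation=cv2.INTER_CUBIC))
z=np.load("pics/w4.npz");c=camera_params("wrist");C=(240/np.tan(np.radians(c["fovy"]/2)),c["cx"],c["cy"],z["T"]@c["hand_eye"])
for v in range(150,390,20):print(v,np.round(pt(C,z["d"],310,v),4))
E
```

```text
[ 0.54874962 -0.07359554  0.10435648] 0.3510469246505321 [ -3.41106168 -14.23822546   5.55041693]
0 [0.0409 0.0718] [0.041  0.0711] [0.0412 0.0701] [76 35 17]
4 [0.0397 0.0712] [0.04   0.0701] [0.0396 0.0718] [78 38 16]
8 [0.0385 0.0709] [0.0384 0.0714] [0.0384 0.0715] [75 35 16]
12 [0.0373 0.0708] [0.0373 0.0704] [0.0372 0.0715] [76 38 13]
16 [0.0358 0.0717] [0.0359 0.0713] [0.0359 0.0716] [79 41 17]
20 [0.0346 0.0711] [0.0347 0.0709] [0.0346 0.0713] [76 42  7]
24 [0.0333 0.0712] [0.0334 0.0705] [0.0332 0.0721] [73 36 16]
28 [0.032  0.0713] [0.0321 0.0705] [0.032  0.0712] [75 38 15]
32 [0.0307 0.071 ] [0.0308 0.0704] [0.0306 0.072 ] [86 48 30]
36 [0.0293 0.0716] [0.0294 0.071 ] [0.0295 0.0703] [83 47 33]
40 [0.0281 0.0707] [0.0282 0.07  ] [0.028  0.0717] [78 40 25]
44 [0.0266 0.0722] [0.0266 0.0722] [0.0266 0.0727] [73 34 16]
48 [0.023  0.0941] [0.023  0.0939] [0.023  0.0939] [149 118  66]
52 [0.0218 0.0942] [0.0218 0.0946] [0.0218 0.0945] [153 119  69]
56 [0.0206 0.0947] [0.0206 0.094 ] [0.0206 0.0941] [100  70  31]
60 [0.0194 0.095 ] [0.0194 0.0941] [0.0193 0.0961] [167 109  52]
64 [0.0181 0.0958] [0.0182 0.0949] [0.0181 0.0958] [168 116  61]
150 [ 0.547  -0.0051  0.1306]
170 [ 0.5471 -0.0098  0.1335]
190 [ 0.547  -0.0158  0.1297]
210 [ 0.547  -0.0221  0.1268]
230 [ 0.547  -0.0278  0.1272]
250 [ 0.547  -0.0341  0.1264]
270 [ 0.547  -0.0398  0.1278]
290 [ 0.547  -0.0468  0.1266]
310 [ 0.547  -0.0532  0.127 ]
330 [ 0.547  -0.0601  0.127 ]
350 [ 0.547  -0.0673  0.1267]
370 [ 0.547  -0.0747  0.1267]
```

View pics/w4.png

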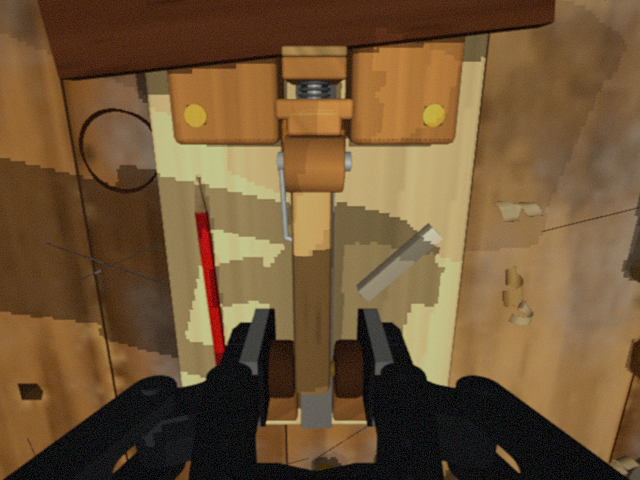

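The blank has turned to about 6° of skew. The lever is still flat (top at 0.127 along its length), so I continue in small steps while watching the force.

Request:
jog_arm(targets=[[[0.03, 0, 0], [0, 0, 0], 20], [[0.05, 0, 0], [0, 0, 0], 20], [[0.05, 0, 0], [0, 0, 0], 20]])

```text
time: 5.6
tool_pos: [0.5488, -0.0729, 0.1044]
tool_rot: [0.005, 0.706, 0.708, -0.003]
contact_force: [-2.9, -17.2, 4.6]
gripper_width: 0.353
grasp_force: 61.3
```

Request:
jog_arm(targets=[[[0.03, 0, 0], [0, 0, 0], 20], [[0.04, 0, 0], [0, 0, 0], 20], [[0.04, 0, 0], [0, 0, 0], 20]])

```text
time: 5.98
tool_pos: [0.5488, -0.0722, 0.1044]
tool_rot: [0.005, 0.706, 0.708, -0.003]
contact_force: [-1.9, -17.3, 5.7]
gripper_width: 0.351
grasp_force: 61.3
```

```bash
python3 look.py w5 | head -18; cat > blank.py <<'E'
import sys
from h import *
z=np.load(f"pics/{sys.argv[1]}.npz");c=camera_params("wrist");C=(240/np.tan(np.radians(c["fovy"]/2)),c["cx"],c["cy"],z["T"]@c["hand_eye"])
p=z["p"].astype(int)
P=[]
for u in list(range(100,270,15))+list(range(365,500,15)):
    col=p[:,u];dk=(col[:,0]<100)&(col[:,1]<60)&(col[:,2]<45)
    v=next((i for i in range(2,120) if not dk[i:i+3].any()),None)
    if v and v>3:P.append(onz(C,u,v,.0715)[:2])
P=np.array(P)
if len(P)>3:
    k=np.polyfit(P[:,0]-.548,P[:,1],1);r=P[:,1]-np.polyval(k,P[:,0]-.548);print("near edge slope,y at bar",k,"n",len(P),"res",np.abs(r).max())
E
python3 blank.py w3;python3 blank.py w4;python3 blank.py w5
```

```text
[ 0.54876618 -0.07218025  0.10440518] 0.3505613300122428 [ -1.9335234  -17.33069989   5.6658334 ]
0 [0.0425 0.0704] [0.0423 0.0713] [0.0425 0.0707] [71 32 12]
4 [0.0413 0.0702] [0.041  0.0716] [0.0413 0.07  ] [72 32  8]
8 [0.0397 0.0719] [0.0397 0.0717] [0.0399 0.0709] [77 41 27]
12 [0.0387 0.07  ] [0.0383 0.0726] [0.0388 0.07  ] [76 40 17]
16 [0.0374 0.0703] [0.0371 0.0723] [0.0375 0.07  ] [80 37 22]
20 [0.0089 0.2449] [0.0359 0.0714] [0.0359 0.0716] [83 48 34]
24 [0.0348 0.0705] [0.0347 0.0707] [0.0346 0.0718] [83 42 17]
28 [0.0336 0.0694] [0.0334 0.071 ] [0.0335 0.07  ] [80 43 25]
32 [0.0321 0.071 ] [0.0322 0.0703] [0.0321 0.071 ] [77 43 13]
36 [0.0309 0.07  ] [0.0307 0.0714] [0.0308 0.0707] [78 36 18]
40 [0.0295 0.0702] [0.0294 0.0713] [0.0293 0.0724] [76 43 23]
44 [0.0279 0.0723] [0.0282 0.07  ] [0.0281 0.0712] [77 43 18]
48 [0.0267 0.0714] [0.0268 0.0702] [0.0269 0.07  ] [71 35 18]
52 [0.0232 0.0941] [0.0231 0.0954] [0.0232 0.0947] [148 115  64]
56 [0.022  0.0937] [0.022  0.0948] [0.022  0.0948] [155 119  67]
60 [0.0208 0.0945] [0.0209 0.093 ] [0.0209 0.0934] [104  70  34]
64 [0.0195 0.0961] [0.0195 0.0956] [0.0196 0.0945] [169 111  54]
near edge slope,y at bar [0.2366331  0.01613511] n 21 res 0.0059878650914589136
near edge slope,y at bar [0.10825343 0.02287491] n 21 res 0.0012403279151134115
near edge slope,y at bar [0.11703708 0.02282938] n 21 res 0.008372928714595601
```

View pics/w5.png

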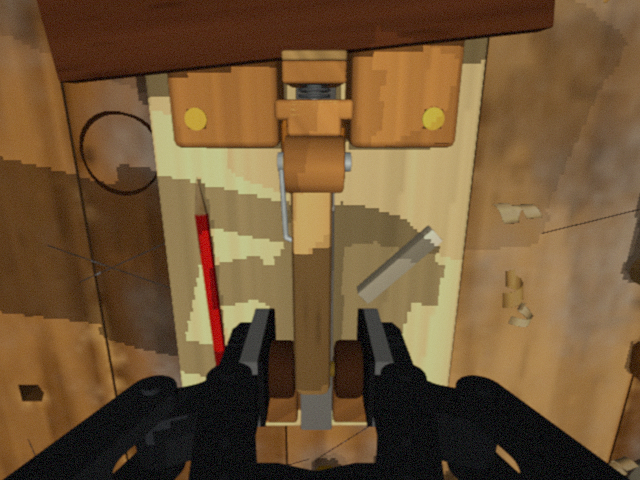

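The blank has jammed skew, with its near edge still about 6° off, between opposite cork corners. The pad is already about 1 mm compressed. I'll let go (the jaw stays put), nudge the blank's left end square with the shut fingers, then regrip.

Request:
jog_arm(targets=[[[-0.12, 0, 0], [0, 0, 0], 20], [[-0.12, 0, 0], [0, 0, 0], 60], [[-0.12, 0, 0], [0, 0, 0], 60], [[-0.12, 0, 0], [0, 0, 0], 60], [[-0.12, 0, -1.2], [0, 0, 0], 60], [[-0.12, 0, -2.8], [0, 0, 0], 60], [[0.8, -1.8, -2.8], [0, 0, 0], 30], [[2.5, -3.1, -2.8], [0, 0, 0], 0]])

```text
time: 7.02
tool_pos: [0.4694, -0.004, 0.1727]
tool_rot: [0.0, 0.707, 0.707, 0.0]
contact_force: [1.2, 1.0, 1.0]
gripper_width: 0.182
grasp_force: 0.0
```

```bash
python3 - <<'E'
from h import *
s=state();print(s["tool_pos"],s["gripper_width"],s["contact_force"])
p,d=grab_frame("wrist");np.savez("pics/w6.npz",p=p,d=d,T=tool(s));cv2.imwrite("pics/w6.png",p[:,:,::-1]);C=cam("wrist",s)
h=p.astype(int);m=((h[:,:,0]<105)&(h[:,:,1]<65)&(h[:,:,2]<50)&(h[:,:,0]>45)&(h[:,:,0]-h[:,:,1]>22)).astype(np.uint8)
W=np.zeros(d.shape+(3,));f,cx,cy,M=C;vv,uu=np.mgrid[:480,:640]
W=M[:3,3]+np.stack([(uu-cx)/f*d,(vv-cy)/f*d,d],-1)@M[:3,:3].T
k=(W[:,:,2]>.066)&(W[:,:,2]<.078)&(W[:,:,1]>-.02)&(W[:,:,1]<.09)&(d>.05)
m=cv2.morphologyEx((k&(m>0)).astype(np.uint8),cv2.MORPH_CLOSE,np.ones((5,5)));n,l,st,_=cv2.connectedComponentsWithStats(m)
i=1+st[1:,4].argmax();q=W[(l==i)&k][:,:2].astype(np.float32)
r=cv2.minAreaRect(q*1000);print(st[i],r,cv2.boxPoints(r))
k2=(W[:,:,2]>.055)&(W[:,:,2]<.0645)&(d>.05);q=W[k2];print("bearer x",np.percentile(q[q[:,0]<.545][:,0],[2,50,98]),"y",np.percentile(q[:,1],[2,98]),np.median(q[:,2]))
E
```

```text
[ 0.46938162 -0.00396953  0.17270959] 0.1817073028220488 [1.19345248 0.98027777 1.04289712]
[  281   137   334    78 16155] ((542.232177734375, 37.429466247558594), (184.12660217285156, 40.740814208984375), 0.8681900501251221) [[449.8708    56.402573]
 [450.4881    15.666436]
 [634.59357   18.45636 ]
 [633.97626   59.192497]]
bearer x [0.48846048 0.51118644 0.53760477] y [-0.008422    0.08394916] 0.05894365222403222
```

```bash
cat > bl.py <<'E'
import sys
from h import *
def blank(n):
    z=np.load(f"pics/{n}.npz");c=camera_params("wrist");f=240/np.tan(np.radians(c["fovy"]/2));M=z["T"]@c["hand_eye"];d=z["d"];h=z["p"].astype(int)
    vv,uu=np.mgrid[:480,:640];W=M[:3,3]+np.stack([(uu-c["cx"])/f*d,(vv-c["cy"])/f*d,d],-1)@M[:3,:3].T
    k=(h[:,:,0]<105)&(h[:,:,1]<65)&(h[:,:,0]-h[:,:,1]>22)&(W[:,:,2]>.069)&(W[:,:,2]<.074)&(W[:,:,1]>-.02)&(W[:,:,1]<.09)&(d>.05)
    q=W[k];A=[]
    for x in np.arange(.445,.66,.01):
        y=q[abs(q[:,0]-x)<.002][:,1]
        if len(y)>30:A.append((x,*np.percentile(y,[2,98])))
    A=np.array(A);print(np.round(A,4))
    for j in(1,2):print(np.polyfit(A[:,0]-.548,A[:,j],1))
    print("z by x",[round(float(np.median(q[abs(q[:,0]-x)<.003][:,2])),4) for x in(.47,.5,.6,.63) if (abs(q[:,0]-x)<.003).any()])
blank(sys.argv[1])
E
python3 bl.py w6
```

```text
[[ 0.455   0.0254  0.0559]
 [ 0.465   0.0259  0.056 ]
 [ 0.475   0.0263  0.0565]
 [ 0.485   0.0258  0.0566]
 [ 0.495   0.0259  0.0566]
 [ 0.505   0.0263  0.0566]
 [ 0.515   0.0266  0.0567]
 [ 0.525   0.0268  0.0566]
 [ 0.535  -0.0137  0.0572]
 [ 0.545   0.0088  0.0555]
 [ 0.555   0.0266  0.0552]
 [ 0.565   0.0277  0.0553]
 [ 0.575   0.0278  0.0573]
 [ 0.585   0.0277  0.0578]
 [ 0.595   0.0278  0.0579]
 [ 0.605   0.0282  0.0582]
 [ 0.615   0.0279  0.0588]
 [ 0.625   0.0324  0.0589]]
[0.02553062 0.02410618]
[0.01370099 0.05697393]
z by x [0.0708, 0.0709, 0.071, 0.0711]
```

```bash
python3 bl.py w5|tail -4; python3 bl.py w4|tail -4; python3 - <<'E'
from h import *
z=np.load("pics/w6.npz");c=camera_params("wrist");f=240/np.tan(np.radians(c["fovy"]/2));M=z["T"]@c["hand_eye"];d=z["d"]
vv,uu=np.mgrid[:480,:640];W=M[:3,3]+np.stack([(uu-c["cx"])/f*d,(vv-c["cy"])/f*d,d],-1)@M[:3,:3].T
for x in(.541,.545,.549,.553,.557):
    k=(abs(W[:,:,0]-x)<.0015)&(d>.05)
    for lo,hi,t in((.09,.099,"pad top"),(.1245,.1335,"lever"),(.10,.12,"jaw")):
        q=W[k&(W[:,:,2]>lo)&(W[:,:,2]<hi)];q=q[q[:,1]<.045]
        if len(q)>5:print(x,t,np.round(np.percentile(q[:,1],[1,99]),4),np.round(np.median(q[:,2]),4))
    q=W[k&(W[:,:,1]>.045)&(W[:,:,2]>.09)];print("  fixed face min y",q[:,1].min() if len(q) else None)
E
```

```text
[0.635  0.0341 0.0427]]
[0.10261545 0.02545502]
[0.00578504 0.04221229]
z by x [0.0708, 0.0708, 0.0709, 0.0709]
 [0.635  0.0344 0.0412]]
[0.10547908 0.02532135]
[0.00585175 0.04088052]
z by x [0.0708, 0.0708, 0.0709, 0.071]
0.541 pad top [-0.0189  0.0257] 0.0974
0.541 lever [-0.0538  0.0091] 0.1279
0.541 jaw [-0.0341  0.0093] 0.1147
  fixed face min y 0.05795601637637464
0.545 pad top [-0.0182  0.0257] 0.0951
0.545 lever [-0.0553  0.0091] 0.1276
0.545 jaw [-0.0117  0.0093] 0.1052
  fixed face min y 0.05791496369732405
0.549 pad top [0.0085 0.0258] 0.0946
0.549 lever [-0.0579  0.0091] 0.1277
0.549 jaw [0.0085 0.0092] 0.1098
  fixed face min y 0.058012186792566825
0.553 pad top [0.0086 0.0259] 0.0947
0.553 lever [-0.0592  0.0092] 0.1304
0.553 jaw [0.0085 0.0094] 0.111
  fixed face min y 0.05799872984173566
0.557 pad top [0.0086 0.0259] 0.0948
0.557 lever [-0.0144  0.0092] 0.1307
0.557 jaw [-0.0684  0.0091] 0.1126
  fixed face min y 0.05804411755334274
```

View pics/w6.png

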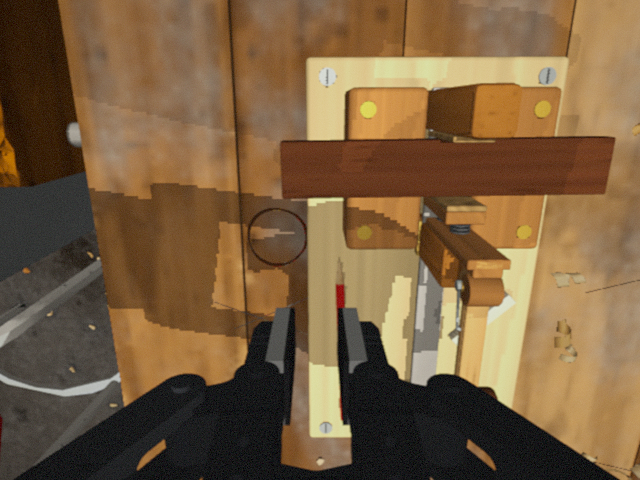

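The blank has settled square, about 1° off. It lies flat against the fixed face, and the pad at y 0.0258 leaves a 32.2 mm gap, so it is nipped. The lever is still down. Regripping the knob now.

Request:
jog_arm(targets=[[[-1.5, 1.5, -0.2], [0, 0, 0], 60], [[-2.62, 3.1, -0.2], [0, 0, 0], 60], [[-2.7, 3.1, 0], [0, 0, 0], 60], [[-2.7, 3.1, 1.4], [0, 0, 0], 60], [[-2.7, 3.1, 2.75], [0, 0, 0], 60], [[-2.7, 3.1, 2.75], [0, 0, 0], 20], [[-2.7, 3.1, 2.75], [0, 0, 0], 20], [[-2.7, 3.1, 2.75], [0, 0, 0], 20]])

```text
time: 8.07
tool_pos: [0.5477, -0.07, 0.1044]
tool_rot: [-0.001, 0.706, 0.708, 0.001]
contact_force: [0.9, 4.6, -2.0]
gripper_width: 0.351
grasp_force: 59.4
```

Request:
jog_arm(targets=[[[0, 0, 0], [0, 0, 0], 20], [[0, 0, 0], [0, 0, 0], 20]])

```text
time: 8.32
tool_pos: [0.5477, -0.07, 0.1045]
tool_rot: [-0.001, 0.706, 0.708, 0.001]
contact_force: [1.2, 5.0, -2.4]
gripper_width: 0.351
grasp_force: 59.4
```

```bash
python3 look.py w7|head -20; python3 bl.py w7|tail -4; python3 - <<'E'
from h import *
a=np.arange(0,1.58,.13);p=np.arctan2(2,68)
r=np.hypot(68,2)
for t in np.append(a[1:],1.57):print(round(t,2),np.round((r*np.cos(p)-r*np.cos(p+t))/25,2),np.round(-(r*np.sin(p+t)-r*np.sin(p))/25,2))
z=np.load("pics/w7.npz");c=camera_params("wrist");C=(240/np.tan(np.radians(c["fovy"]/2)),c["cx"],c["cy"],z["T"]@c["hand_eye"])
for v in range(140,390,20):print(v,np.round(pt(C,z["d"],310,v),4))
E
```

```text
[ 0.54766866 -0.06995896  0.10449336] 0.351416269713267 [ 1.19487348  5.03725027 -2.39775985]
0 [0.0454 0.0708] [0.0454 0.0712] [0.0454 0.0713] [81 47 28]
4 [0.0441 0.071 ] [0.0442 0.0705] [0.0443 0.0705] [76 37 22]
8 [0.0429 0.0708] [0.0427 0.0717] [0.0427 0.0718] [76 35 17]
12 [0.0414 0.0718] [0.0416 0.0706] [0.0416 0.0709] [74 40 22]
16 [0.0403 0.0707] [0.0402 0.0712] [0.0404 0.0703] [74 41 19]
20 [0.0387 0.0721] [0.0391 0.0703] [0.0391 0.0699] [80 48 27]
24 [0.0376 0.0708] [0.0377 0.0703] [0.0378 0.0698] [83 46 28]
28 [0.0363 0.0706] [0.0362 0.0715] [0.0365 0.0696] [84 48 34]
32 [0.035  0.0707] [0.0349 0.0714] [0.035  0.0708] [83 46 32]
36 [0.0338 0.0694] [0.0337 0.0703] [0.0338 0.0702] [76 44 26]
40 [0.0323 0.0705] [0.0324 0.0703] [0.0324 0.0706] [79 40 23]
44 [0.0309 0.0715] [0.0311 0.0699] [0.0311 0.0702] [82 47 27]
48 [0.0296 0.071 ] [0.0295 0.0716] [0.0297 0.0704] [72 32  8]
52 [0.0256 0.0947] [0.0256 0.0947] [0.0257 0.0945] [117  86  49]
56 [0.0245 0.0936] [0.0244 0.0949] [0.0246 0.0935] [157 123  69]
60 [0.0233 0.0943] [0.0231 0.0959] [0.0091 0.2461] [145 114  67]
64 [0.02
[... 189 characters left out ...]
0.635  0.0277 0.0454]]
[0.01351519 0.02659245]
[0.00425739 0.04521337]
z by x [0.0707, 0.0708, 0.0709, 0.0709]
0.13 0.03 -0.35
0.26 0.11 -0.7
0.39 0.23 -1.03
0.52 0.4 -1.34
0.65 0.6 -1.63
0.78 0.84 -1.89
0.91 1.11 -2.12
1.04 1.41 -2.31
1.17 1.73 -2.46
1.3 2.07 -2.56
1.43 2.42 -2.62
1.56 2.77 -2.64
1.57 2.8 -2.64
140 [0.5459 0.0007 0.1315]
160 [ 0.5459 -0.0044  0.1318]
180 [ 0.5459 -0.0095  0.1322]
200 [ 0.5459 -0.0158  0.1282]
220 [ 0.5459 -0.0215  0.1281]
240 [ 0.5459 -0.0274  0.1282]
260 [ 0.5459 -0.033   0.1295]
280 [ 0.5459 -0.0389  0.1302]
300 [ 0.5459 -0.0451  0.1304]
320 [ 0.546  -0.0515  0.1308]
340 [ 0.546  -0.0583  0.1306]
360 [ 0.546  -0.0644  0.1319]
380 [ 0.546  -0.071   0.1326]
```

The lever came up about 0.085 rad during the regrip, and I allow for that. Now the first half of the swing.

Request:
jog_arm(targets=[[[0.07, 0, -0.12], [0, 0, 0], 20], [[0.09, 0, -0.24], [0, 0, 0], 20], [[0.15, 0, -0.47], [0, 0, 0], 20], [[0.27, 0, -0.8], [0, 0, 0], 20], [[0.44, 0, -1.11], [0, 0, 0], 20], [[0.65, 0, -1.4], [0, 0, 0], 20], [[0.89, 0, -1.66], [0, 0, 0], 20], [[0.89, 0, -1.66], [0, 0, 0], 20]])

```text
time: 9.38
tool_pos: [0.5478, -0.0494, 0.1459]
tool_rot: [0.001, 0.706, 0.708, -0.0]
contact_force: [-1.7, -2.7, -1.8]
gripper_width: 0.357
grasp_force: 60.0
```

```bash
cat > prof.py <<'E'
import sys
from h import *
n=sys.argv[1];s=state();p,d=grab_frame("wrist");print(s["tool_pos"],s["gripper_width"],s["contact_force"])
cv2.imwrite(f"pics/{n}.png",p[:,:,::-1]);np.savez(f"pics/{n}.npz",p=p,d=d,T=tool(s));C=cam("wrist",s)
for v in range(0,400,10): print(v,*(np.round(pt(C,d,u,v),4)[1:] for u in(306,314)),p[v,314])
E
python3 prof.py w8
```

```text
[ 0.54780593 -0.04936403  0.14587461] 0.3572420000317317 [-1.73375397 -2.6546994  -1.79116834]
0 [0.0645 0.1186] [0.0649 0.117 ] [166 108  39]
10 [0.0619 0.1161] [0.0302 0.2872] [112  69  32]
20 [0.0605 0.1057] [0.0607 0.1042] [57 36 11]
30 [0.0587 0.0945] [0.0585 0.0957] [176 137  81]
40 [0.0577 0.074 ] [0.0578 0.0733] [63 44 17]
50 [0.0538 0.0713] [0.0539 0.0708] [92 52 25]
60 [0.0496 0.0719] [0.0497 0.071 ] [78 37 15]
70 [0.0454 0.0697] [0.0454 0.071 ] [91 47 33]
80 [0.041  0.0704] [0.041  0.0703] [89 45 24]
90 [0.0366 0.0718] [0.0366 0.0702] [89 41 16]
100 [0.0321 0.0715] [0.0321 0.0703] [92 54 26]
110 [0.0276 0.0709] [0.0276 0.0713] [90 48 35]
120 [0.0238 0.0952] [0.0238 0.0945] [185 147  87]
130 [0.0196 0.0948] [0.0196 0.094 ] [176 120  51]
140 [0.015  0.0894] [0.0153 0.0928] [89 92 90]
150 [0.0123 0.1063] [0.0123 0.1056] [86 50 23]
160 [0.0112 0.1306] [0.0112 0.1305] [175 118  59]
170 [0.0077 0.1313] [0.0077 0.1311] [199 138  67]
180 [0.004  0.1305] [0.0042 0.1314] [172 115  57]
190 [-1.000e-04  1.285e-01] [0.0004 0.131 ] [174 120  60]
200 [-0.0033  0.1311] [-0.0032  0.1312] [
[... 338 characters left out ...]
70 [-0.0247  0.1469] [-0.0248  0.1466] [118  88  50]
280 [-0.0277  0.1486] [-0.0278  0.1484] [120  90  49]
290 [-0.0305  0.1508] [-0.03    0.1519] [120  92  56]
300 [-0.0331  0.1533] [-0.0324  0.1549] [122  91  54]
310 [-0.0352  0.1568] [-0.0358  0.1555] [120  91  57]
320 [-0.0379  0.1586] [-0.038   0.1585] [120  88  53]
330 [-0.0404  0.1608] [-0.0397  0.1621] [119  87  43]
340 [-0.0427  0.1632] [-0.0428  0.163 ] [120  93  52]
350 [-0.0447  0.1661] [-0.0448  0.1659] [118  88  45]
360 [-0.0475  0.1675] [-0.0469  0.1684] [121  89  53]
370 [-0.0496  0.1698] [-0.049   0.1707] [118  88  47]
380 [-0.0518  0.1719] [-0.0514  0.1725] [118  90  48]
390 [-0.054   0.1739] [-0.0537  0.1743] [118  86  45]
```

Request:
jog_arm(targets=[[[0.27, 0, -0.23], [0, 0, 0], 20], [[0.57, 0, -0.42], [0, 0, 0], 20], [[0.89, 0, -0.57], [0, 0, 0], 20], [[1.24, 0, -0.67], [0, 0, 0], 20], [[1.6, 0, -0.73], [0, 0, 0], 20], [[1.97, 0, -0.75], [0, 0, 0], 20], [[2, 0, -0.75], [0, 0, 0], 20], [[2, 0, -0.75], [0, 0, 0], 20]])

```text
time: 10.42
tool_pos: [0.548, 0.0007, 0.1648]
tool_rot: [0.0, 0.706, 0.708, 0.0]
contact_force: [-2.0, -3.9, 4.7]
gripper_width: 0.352
grasp_force: 60.6
```

```bash
python3 prof.py w9; python3 bl.py w9|tail -4; python3 - <<'E'
from h import *
z=np.load("pics/w8.npz")
E
```

```text
[0.54797117 0.00069876 0.16480017] 0.3518424269799625 [-2.01475237 -3.92713171  4.65088402]
0 [ 0.143  -0.0009] [ 0.143 -0.001] [134  91  47]
10 [ 0.1373 -0.0007] [ 0.1376 -0.0021] [130  86  42]
20 [ 0.1318 -0.0017] [ 0.1318 -0.0019] [133  86  49]
30 [ 0.1261 -0.0028] [ 0.1258 -0.0003] [131  85  43]
40 [ 0.1203 -0.0032] [ 0.1202 -0.0022] [135  90  43]
50 [ 0.1142 -0.0022] [ 0.1143 -0.0027] [137  89  47]
60 [ 0.1082 -0.0028] [ 0.1082 -0.0019] [138  91  43]
70 [0.1008 0.0152] [0.1009 0.0137] [219 196 139]
80 [0.095  0.0146] [0.095  0.0142] [218 196 137]
90 [0.089  0.0145] [0.089  0.0151] [220 196 142]
100 [0.082  0.1174] [0.082  0.1167] [187 123  46]
110 [0.078  0.1188] [0.078  0.1177] [190 130  56]
120 [0.074  0.1178] [0.074  0.1181] [185 121  46]
130 [0.0699 0.1173] [0.07  0.119] [187 123  44]
140 [0.0659 0.1183] [0.0659 0.1179] [185 121  46]
150 [0.0615 0.1155] [0.0615 0.1154] [106  66  25]
160 [0.0519 0.0713] [0.0519 0.0712] [102  58  31]
170 [0.0464 0.0707] [0.0465 0.0713] [101  58  29]
180 [0.0411 0.0713] [0.0412 0.0717] [99 56 37]
190 [0.0357 0.0718] [0.0355 0.0707] [102  53  30
[... 430 characters left out ...]
  72  41]
290 [0.0005 0.127 ] [0.0003 0.1265] [108  69  35]
300 [-0.0008  0.1346] [-0.001   0.1342] [93 68 42]
310 [-0.0008  0.1444] [-0.0013  0.1433] [99 72 46]
320 [-0.0006  0.1535] [-0.001   0.1527] [101  77  42]
330 [-0.0006  0.1614] [-0.0007  0.1611] [94 72 42]
340 [-0.0008  0.1683] [-0.0008  0.1683] [101  73  44]
350 [-0.0002  0.176 ] [-0.0007  0.1752] [107  82  52]
360 [-0.0008  0.1812] [-0.0011  0.1807] [110  85  52]
370 [-0.0006  0.1871] [-0.0009  0.1867] [109  82  49]
380 [0.     0.1934] [-0.0005  0.1926] [110  81  51]
390 [-0.0024  0.1949] [-0.0024  0.1949] [130  99  58]
 [0.635  0.028  0.0573]]
[0.01411976 0.02694456]
[0.00722514 0.05703068]
z by x [0.0708, 0.0709, 0.071, 0.0709]
```

Request:
jog_arm(targets=[[[0, 0, 0], [0, 0, 0], 20], [[0, 0, 0], [0, 0, 0], 20], [[0, 0, 0], [0, 0, 0], 20], [[0, 0, 0], [0, 0, 0], 20]])

```text
time: 10.98
tool_pos: [0.548, 0.0004, 0.1648]
tool_rot: [0.0, 0.706, 0.708, 0.0]
contact_force: [-3.7, -4.0, 6.2]
gripper_width: 0.349
grasp_force: 60.7
```

```bash
python3 prof.py wa|sed -n '1p;21,26p;32,40p'; python3 bl.py wa|tail -3
```

```text
[5.48025928e-01 3.56625680e-04 1.64782166e-01] 0.3491744651079562 [-3.66768006 -3.9702422   6.22527834]
190 [0.0352 0.0709] [0.0354 0.072 ] [103  55  32]
200 [0.0296 0.0712] [0.0295 0.0703] [99 53 28]
210 [0.0257 0.0785] [0.0258 0.0787] [96 71 44]
220 [0.0241 0.0938] [0.0246 0.0957] [117  90  54]
230 [0.0193 0.0952] [0.019  0.0942] [108  72  33]
240 [0.0137 0.0943] [0.014  0.0953] [78 54 24]
300 [-0.0015  0.134 ] [-0.0013  0.1343] [99 76 51]
310 [-0.0009  0.1448] [-0.0013  0.1439] [98 69 45]
320 [-0.0011  0.1532] [-0.0014  0.1526] [97 73 44]
330 [-0.0012  0.1609] [-0.0013  0.1607] [102  72  43]
340 [-0.0007  0.169 ] [-0.0011  0.1684] [105  81  47]
350 [-0.0008  0.1755] [-0.0011  0.175 ] [105  79  45]
360 [-0.0004  0.1824] [-0.0002  0.1826] [102  78  39]
370 [-0.0012  0.1868] [-0.0007  0.1876] [106  77  48]
380 [-0.0011  0.1922] [-0.0008  0.1926] [108  80  43]
[0.01447286 0.02697996]
[0.00737075 0.05701297]
z by x [0.0708, 0.0708, 0.0709, 0.071]
```

The lever is upright and steady, and the blank is flat, square and against both faces. Handing in.

```bash
python3 -c "
from plant import *
print(job_done())"
```

```text
the job is handed in; nothing more can be done
None
```

The blank is nipped between the two cork faces, about 1° off square and flat on its bearers, and I handed the job in at about 11 s with the arm still holding the cam lever straight up. Partway through the slide the blank jammed skew, so I let go of the knob with the lever still down; the blank settled square by itself, and I then regripped and swung the lever up.

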